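# Find the hidden button and open the cable box

## Robot

A 6-joint arm with a two-finger parallel gripper is mounted at the origin on the work surface. World frame = base frame: x ahead of the robot, y to its left, z up, the work surface at z = 0. Lengths are in mm, angles in rad, forces in N, time in s.
With the tool pointing down it reaches from about 300 to 775 mm from the base axis. Payload 14.6 kg.
Tool frame: the origin (TCP) lies at the very end of the fingers, on their centre line; the grasp point (between the pads) lies 19 mm behind it (manip.grip_point_offset is the distance from the TCP to the grasp point, in mm); z points along the fingers, y is the line along which they close (so a half turn about z gives the same grasp; the last joint's range is limited). The gripper opens to 94 mm and grips with 3 to 60 N. Pads are 16 mm wide; open, the fingers measure 119 mm over their backs; the gripper's body (75 mm by 177 mm) begins 78 mm behind the grasp point.
Start: joints at [-1.325, 0.3, 1.521, -0, 1.321, -0.067], TCP at [169.241, -523.303, 177.746] pointing down, gripper open.
Joint ranges: [-3.03, 3.03], [-0.79, 2.21], [0.23, 2.52], [-1.04, 4.18], [0, 3.07], [-2.55, 2.55]. Speed limits (rad/s): [2.22, 2.22, 2.57, 3.14, 3.14, 3.14].

## Interface

Orientations are given as [roll, pitch, yaw] about the fixed x, y, z axes, in that order (R = Rz(yaw) Ry(pitch) Rx(roll)).
In Python, from cell import telemetry, eyes, manip gives the robot as it stands.
- The arm moves only by the tool play_rows, never from a script. Its arguments are lists of equal length, an entry for each row: "translation": the shift along the world's x, y, z in m, a list of three; "yaw": the turn about the world's z in rad. A call has 1 to 12 rows; each row is the pose to reach, as a shift and turn from the pose commanded when the call began; what a row does not reach only later rows make up. A row lasts 1/8 s, in which the tool goes at most 62.5 mm and 10.7 degrees, less where a joint would pass 70% of its speed; a pose out of reach is approached as far as the arm can. A call with a gripper value outside its range is refused whole. "hand" is the opening, from 0 (shut) to 1 (fully open), set as the call begins (left out, the last holds). The fingers move at their own pace and stop on an object; "force" is the grip in N (left out, the last holds). Time passes only in rows, so rows that repeat a pose let the fingers close. It gives the time, the measured TCP pose, the force, the opening and the grip force at its end, in the units of the state.
- telemetry.read_state(): the state, without advancing time (a new reading comes with each control period).
- eyes.camera(name): name is "scene" or "top" or "wrist"; returns a dict with "pixels" (384x512x3 uint8, red, green, blue), "fx", "fy", "cx", "cy" (pixels), "dist_coeffs" ([k1, k2, p1, p2, k3] as OpenCV has them; the pictures are not rectified), "cam_to_world" (4x4, takes a point from camera to world coordinates); the wrist camera has in their place "T_tool_cam" (4x4, takes a point from camera to tool coordinates, whose origin is the TCP and whose axes are the flange's). Camera axes: x right, y up, looking along -z (the intrinsics and any distortion apply to the point x, -y, -z); pixel columns grow to the right and rows downward; lengths in mm; the calibration is good to about 2 mm. A picture is of the moment at which its call begins: read the wrist's pose just before it. There is no depth.
- manip.sign_off(): hands the job in; it is judged then, once.
The state is a dict: "clock": time; "joints": joint angles; "qd": joint speeds; "effort": joint torques, N m; "eef_pos": TCP position; "eef_rot": TCP orientation; "wrist_force": force on the tool from outside, world axes, zero at the start; "moment": the same for the moment, N m; "finger_gap": finger opening in mm; "finger_force": force on a finger pad.
Only numpy, scipy, OpenCV 4.12 (cv2) and the standard library are available. Lean on these libraries where they do the work, as an engineer would, in place of code of your own. Each camera call takes 0.05 s, during which the arm holds its last target. There are 200 camera calls.

## Task

The white cable box on the classroom counter is kept shut by a child-proof catch: an unmarked flush button, slightly sunk somewhere in the flat white rail along the front edge of its top, in a different place on every box. With your fingertips feel along the rail until you find the button, press it in so that the lid springs fully open, then take your hand away. Leave the things around the box standing where they are.

Things in the scene. Friction and masses are not known exactly. Their poses are not given: they have to be found in the camera images.
- cable_box: White cable box fixed to the counter, 340 wide (along its y), 210 deep (x), 80 high. Origin: centre of its underside; -x is its front (towards the robot), z up. Its level top has two flush parts: the rigid front rail (60 deep, 300 long, between two 20 wide end cheeks) and behind it the light grey lid (135 deep, 296 wide), hinged along the far (+x) edge.
- rail_middle (a point): Middle of the rail's upper surface, 70 in front of the box's centre, 80 above the counter. Axes as the box: the rail runs 150 either way along y, 30 either way along x. The button's centre is on the rail's centre line at one of five places: -120, -60, 0, 60 or 120 along y from here; which one is not reported. Elsewhere the rail is plain and does not give.
- catch_button (a joint): How far the button is in, in m: 0 at rest, 0.006 fully in; about 0.0035 frees the lid. It is a faintly darker 46 x 46 square with a 1.5 dark gap round it, sides along the rail, face 2.5 below the rail's surface at rest, 8.5 below fully in. Sprung: 2 N starts it, about 5 N sends it fully in; it comes back when let go.
- box_lid (a joint): Opening angle of the lid in rad: 0 shut (held by the catch at up to 0.02), 1.25 fully open. When freed its spring swings it up and away from the rail in about 1 s, with 2 N at its edge, and holds it open.
- lid_edge (a point): Middle of the lid's front (free) edge, upper surface; with the lid shut it lies 33 behind the rail's centre line (+x) at the rail's height.
- jar: Amber honey jar with a brass lid, 66 across, 90 high, loose, beside the box. Origin: centre of its underside.
- cups: Stack of clear plastic cups, 75 across, 121 high, loose, beside the box. Origin: centre of its underside.
- soap: Blue soap bottle with a white pump, 65 across, 147 high, loose, beside the box. Origin: centre of its underside.
- remote: Black remote control lying flat on the counter in front of the box, 160 x 46 x 18, loose. Origin: centre of its underside; x along its length.

How it is judged (in metres and radians):
On the way, in this order (a step that is already met when the one before it is completed fails the run):
1. the hidden button is pressed in (at least 3 mm) by the fingers (value of joint catch_button above 0.003 m and contact force between the fingers and anything else above 1 N).
2. the lid has sprung open (value of joint box_lid above 1.1 rad), for 0.1 s.
At the end, for the whole second after the job is handed in: The lid stands open by more than 1.1 rad and has come to rest, the button is back out (less than 1.5 mm in), and the jar, the cups, the soap and the remote are each within 20 mm of where they stood (value of joint box_lid above 1.1 rad and velocity of joint box_lid below 0.1 rad/s and value of joint catch_button below 0.0015 m and distance of each of jar, cups, soap, remote from where it was at the start of the episode below 0.02 m); the robot touches nothing.
It fails at once if the honey jar is pushed, lifted or carried (over 20 mm) (distance of jar from where it was at the start of the episode above 0.02 m).
It fails at once if the cup stack is pushed, lifted or carried (over 20 mm) (distance of cups from where it was at the start of the episode above 0.02 m).
It fails at once if the soap bottle is pushed, lifted or carried (over 20 mm) (distance of soap from where it was at the start of the episode above 0.02 m).
It fails at once if the remote control is pushed, lifted or carried (over 20 mm) (distance of remote from where it was at the start of the episode above 0.02 m).
It also fails if it takes over 38 s, if anything falls off the work surface, if the arm or the gripper's body presses on something with over 40 N, if the wrist force passes 120 N, or if a joint passes its speed limit or range.

## Working session

There is one attempt and no reset: what is moved stays moved. The work goes in short steps, Python scripts to look and compute and a tool call to move; the robot and the scene stay as the last step left them, time stands still between calls to the robot, and variables do not carry over. Pictures are saved under pics/ and viewed, at most 10 in all, crops included, and the job is handed in when it is done.

Besides the shell and the picture viewer there is one more tool, called after "Call:" as a command line: name --pt "numbers of a row" for each row, then --argument value for the rest. play_rows: Moves the arm, as the interface text tells. Its arguments: {"type":"object","properties":{"translation":{"type":"array","items":{"type":"array","items":{"type":"number"}}},"yaw":{"type":"array","items":{"type":"number"}},"hand":{"type":"number"},"force":{"type":"number"}},"required":["translation","yaw"]}

```bash
mkdir -p pics
cat > h.py <<'E'
import numpy as np, cv2
from cell import telemetry, eyes, manip
def ray(c,uv,z):
    K=np.array([[c['fx'],0,c['cx']],[0,c['fy'],c['cy']],[0,0,1.]])
    p=cv2.undistortPoints(np.array(uv,float).reshape(-1,1,2),K,np.array(c['dist_coeffs'],float)).reshape(-1,2)
    d=np.c_[p[:,0],-p[:,1],-np.ones(len(p))]
    T=np.array(c['cam_to_world']);d=d@T[:3,:3].T;o=T[:3,3]
    return o+d*((z-o[2])/d[:,2])[:,None]
E
python3 - <<'E'
from h import *
import pickle
print(telemetry.read_state())
cs={n:eyes.camera(n) for n in('top','scene')}
pickle.dump(cs,open('cs.pkl','wb'))
for n,c in cs.items():
    print(n,np.round(c['cam_to_world'],2))
    cv2.imwrite(f'pics/{n}.png',cv2.resize(c['pixels'][:,:,::-1],(800,600),interpolation=cv2.INTER_CUBIC))
E
```

```text
{'clock': 0.0, 'joints': array([-1.32457679e+00,  3.00474748e-01,  1.52158475e+00, -1.22051452e-05,
        1.32072224e+00, -6.65771603e-02]), 'qd': array([-0.00168513,  0.00051368, -0.00078558, -0.00137592, -0.00010732,
        0.00175046]), 'effort': array([ 7.69855487e-04, -5.31806982e+01, -3.52738130e+01,  7.08738528e-02,
        2.43731408e-02, -6.63913033e-05]), 'eef_pos': array([ 169.17801771, -523.01493376,  177.18280371]), 'eef_rot': array([-3.14040541e+00, -6.73119549e-05,  3.12799680e-01]), 'wrist_force': array([-0.03150898, -0.26450632,  0.04062231]), 'moment': array([ 0.01207439, -0.01798442,  0.0206877 ]), 'finger_force': 0.0, 'finger_gap': 93.96356342288205}
top [[-3.0000e-02  9.8000e-01 -1.9000e-01  3.9456e+02]
 [-1.0000e+00 -3.0000e-02 -3.0000e-02  2.0090e+01]
 [-4.0000e-02  1.9000e-01  9.8000e-01  1.2036e+03]
 [ 0.0000e+00  0.0000e+00  0.0000e+00  1.0000e+00]]
scene [[-8.8000e-01 -2.8000e-01  3.9000e-01  1.0656e+03]
 [ 4.8000e-01 -5.1000e-01  7.2000e-01  8.6539e+02]
 [-0.0000e+00  8.2000e-01  5.8000e-01  7.6253e+02]
 [ 0.0000e+00  0.0000e+00  0.0000e+00  1.0000e+00]]
```

View pics/top.png

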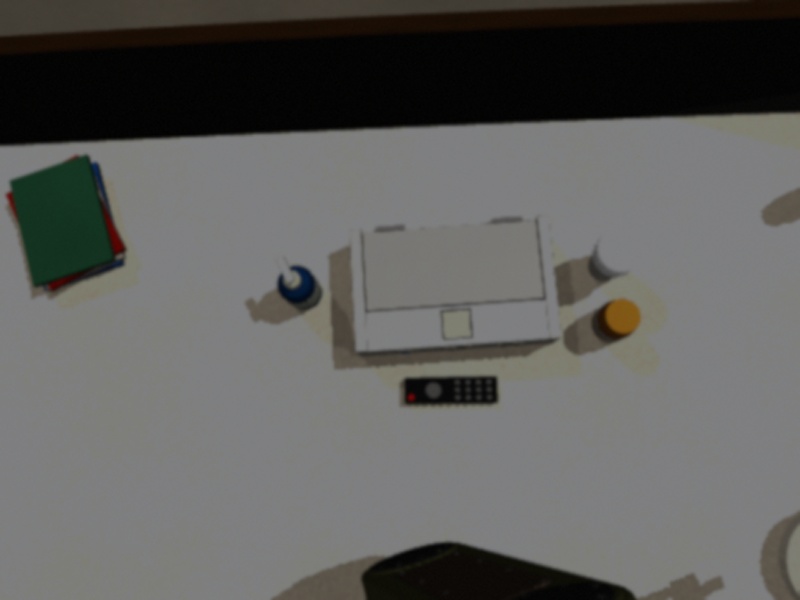

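View pics/scene.png

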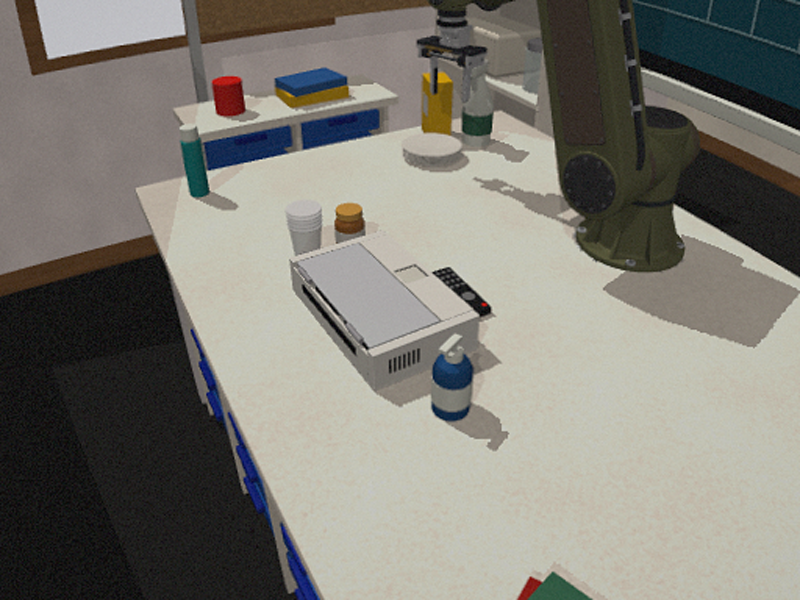

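The top view shows the box, with its rail running from (357,330) to (558,325). A dark-outlined square sits near (457,324), about mid-rail, and the scene view shows it too, at (410,270). The soap is left of the box, the jar and cups are right, and the remote is in front. Next I'll measure the square.

Run:
```python
from h import *
import pickle
cs=pickle.load(open('cs.pkl','rb'))
s=.64
c=cs['top']
P=ray(c,np.array([[442,310],[470,309],[472,338],[443,339],[357,352],[558,340],[351,230],[545,217]])*s,80)
print(np.round(P)); b=P[:4].mean(0); print('button',b)
e=P[5]-P[4]; print('yaw',np.arctan2(e[0],-e[1]), 'front mid',(P[4]+P[5])/2,np.linalg.norm(e))
print('objs',np.round(ray(c,np.array([[620,315]])*s,90)),np.round(ray(c,np.array([[296,285]])*s,120)),np.round(ray(c,np.array([[450,390]])*s,18)))
c=cs['scene']
im=c['pixels'][140:210,220:320,::-1]
cv2.imwrite('pics/crop.png',cv2.resize(im,None,fx=7,fy=7,interpolation=cv2.INTER_CUBIC))
print('scene button',ray(c,np.array([[411,271]])*s,80))
```

```text
[[ 583.   -0.   80.]
 [ 583.  -47.   80.]
 [ 534.  -48.   80.]
 [ 534.   -0.   80.]
 [ 517.  142.   80.]
 [ 526. -188.   80.]
 [ 726.  149.   80.]
 [ 736. -181.   80.]]
button [558.58689911 -23.88681764  80.        ]
yaw 0.02705610347850994 front mid [521.94828205 -23.13592359  80.        ] 330.2851371717812
objs [[ 563. -290.   90.]] [[625. 236. 120.]] [[454. -10.  18.]]
scene button [[556.9085967 -27.9425472  80.       ]]
```

View pics/crop.png

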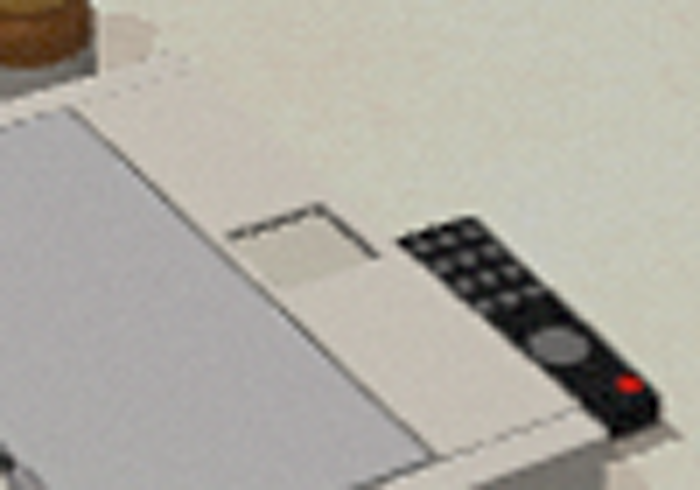

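The two views agree: the sunken square is at about (558, -25), at mid-rail (offset 0), and the box yaw is about 0.027. I'll approach with the fingers shut and confirm by touch.

Call:
play_rows --pt "0.02 0.025 0" --pt "0.055 0.07 0" --pt "0.09 0.115 0" --pt "0.125 0.16 0" --pt "0.16 0.205 0" --pt "0.2 0.255 0" --pt "0.24 0.305 0" --pt "0.28 0.355 0" --pt "0.32 0.41 0" --pt "0.355 0.455 0" --pt "0.38 0.485 0" --pt "0.389 0.498 0" --yaw '[-0.03,-0.06,-0.09,-0.12,-0.15,-0.18,-0.21,-0.24,-0.26,-0.286,-0.286,-0.286]' --hand 0 --force 20

```text
clock: 1.6
eef_pos: [558.8, -23.5, 177.1]
eef_rot: [-3.141, 0.001, 0.029]
wrist_force: [0.1, 0.1, 0.4]
finger_gap: 0.3
finger_force: 0.0
```

Call:
play_rows --pt "0 0 -0.02" --pt "0 0 -0.05" --pt "0 0 -0.075" --pt "0 0 -0.085" --pt "0 0 -0.085" --pt "0 0 -0.085" --yaw '[0,0,0,0,0,0]'

```text
clock: 2.35
eef_pos: [558.7, -25.5, 93.8]
eef_rot: [3.141, -0.002, 0.027]
wrist_force: [0.2, 0.0, 0.3]
finger_gap: 0.5
finger_force: 0.0
```

Run:
```python
from h import *
s=telemetry.read_state();print(s['clock'],s['eef_pos'],s['eef_rot'],s['wrist_force'],s['finger_gap'])
c=eyes.camera('wrist');cv2.imwrite('pics/w.png',c['pixels'][:,:,::-1])
```

```text
2.35 [558.70415485 -25.54822618  93.84214673] [ 3.14137391e+00 -1.50657423e-03  2.65820516e-02] [0.20851686 0.04749308 0.34715534] 0.48523900131324293
```

View pics/w.png

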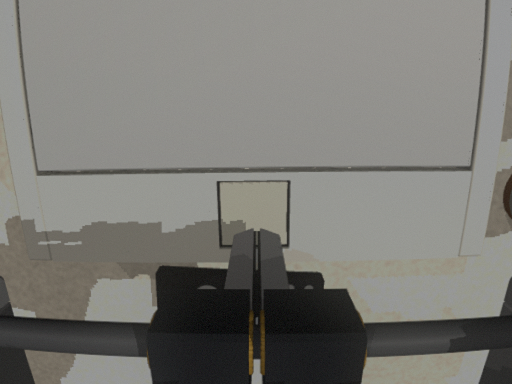

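The wrist view shows the outlined square spanning (218–290, 181–247), with the fingertips at about (257,235), slightly low in the picture. I'll project the point under the TCP at button height to check the alignment.

Run:
```python
from h import *
c=eyes.camera('wrist');s=telemetry.read_state()
T=np.array(c['T_tool_cam']);print(np.round(T,2))
from scipy.spatial.transform import Rotation as R
W=np.eye(4);W[:3,:3]=R.from_euler('xyz',s['eef_rot']).as_matrix();W[:3,3]=s['eef_pos']
c['cam_to_world']=W@T
P=ray(c,[[218,181],[290,181],[290,247],[218,247]],78);print(np.round(P,1),P.mean(0))
```

```text
[[   0.      0.96    0.28   81.1 ]
 [   1.     -0.     -0.      1.41]
 [  -0.      0.28   -0.96 -206.35]
 [   0.      0.      0.      1.  ]]
[[584.7  -0.8  78. ]
 [586.  -48.6  78. ]
 [538.3 -51.3  78. ]
 [536.9  -0.6  78. ]] [561.48842108 -25.32618287  78.        ]
```

Call:
play_rows --pt "0.002 0 -0.008" --pt "0.002 0 -0.012" --pt "0.002 0 -0.015" --pt "0.002 0 -0.017" --pt "0.002 0 -0.018" --pt "0.002 0 -0.018" --yaw '[0,0,0,0,0,0]'

```text
clock: 3.2
eef_pos: [560.2, -25.3, 74.8]
eef_rot: [-3.142, -0.0, 0.027]
wrist_force: [-0.6, -0.4, 0.3]
finger_gap: 0.5
finger_force: 0.0
```

The tip is now below rail height with no push-back, so I'll keep going gently.

Call:
play_rows --pt "0 0 -0.001" --pt "0 0 -0.002" --pt "0 0 -0.003" --pt "0 0 -0.003" --yaw '[0,0,0,0]'

```text
clock: 3.7
eef_pos: [560.2, -25.3, 71.7]
eef_rot: [-3.142, 0.0, 0.027]
wrist_force: [0.2, -0.1, -0.0]
finger_gap: 0.2
finger_force: 0.0
```

There's no contact force at z = 71.7, which I didn't expect. I'll look before pressing further.

Run:
```python
from h import *
c=eyes.camera('scene')
im=c['pixels'][90:250,150:350,::-1]
cv2.imwrite('pics/s2.png',cv2.resize(im,None,fx=3.7,fy=3.7,interpolation=cv2.INTER_CUBIC))
cv2.imwrite('pics/w2.png',eyes.camera('wrist')['pixels'][:,:,::-1])
```

```text
(no output)
```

View pics/s2.png

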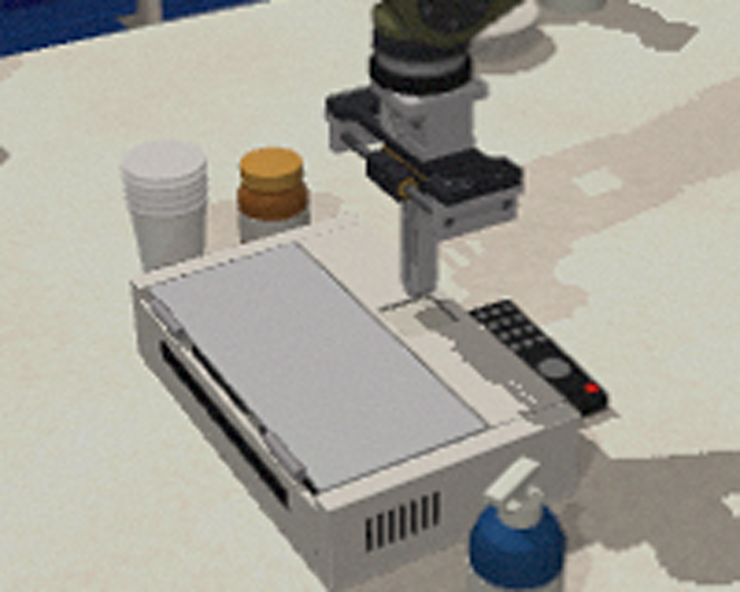

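View pics/w2.png

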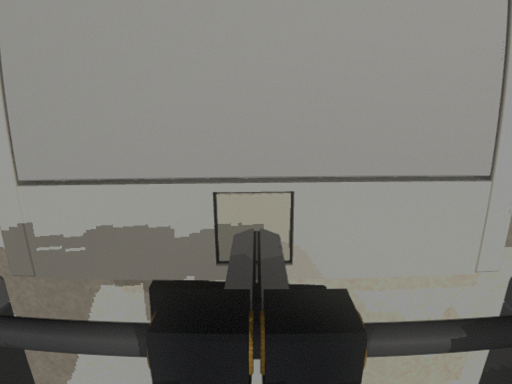

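The lid is still shut. In the scene view the fingertip, at (418,295), seems to hover just above the square. In the wrist view the square is now (215–293, 191–264) and the lid edge runs from column 19 to 490. I'll work out the real height of the surface from those known widths.

Run:
```python
from h import *
from scipy.spatial.transform import Rotation as R
import pickle
s=telemetry.read_state();print(s['clock'],s['eef_pos'],s['wrist_force'],s['joints'])
c=eyes.camera('wrist');T=np.array(c['T_tool_cam'])
print(c['fx'],c['dist_coeffs'])
W=np.eye(4);W[:3,:3]=R.from_euler('xyz',s['eef_rot']).as_matrix();W[:3,3]=s['eef_pos']
c['cam_to_world']=W@T
top=pickle.load(open('cs.pkl','rb'))['top'];sc=pickle.load(open('cs.pkl','rb'))['scene']
for z in (50,60,65,70,75,80,85):
    L=ray(c,[[19,181],[490,179]],z);B=ray(c,[[214,191],[293,191],[293,265],[214,265]],z)
    Tb=ray(top,np.array([[457,324]])*.64,z)[0];S=ray(sc,np.array([[411,271]])*.64,z)[0]
    print(z,'lid',np.linalg.norm(L[1]-L[0]).round(1),'btn',np.linalg.norm(B[1]-B[0]).round(1),np.linalg.norm(B[2]-B[1]).round(1),B.mean(0)[:2].round(1),'top',Tb[:2].round(1),'scene',S[:2].round(1))
```

```text
3.8 [560.25410722 -25.29308383  71.76389173] [-0.0034536   0.05000324  0.52520428] [-1.10429551e-01  4.31628843e-01  1.60199238e+00  1.46896775e-05
  1.10795539e+00  1.43354355e+00]
343.9889820647129 [-0.10605712  0.          0.          0.          0.        ]
50 lid 339.9 btn 54.4 56.6 [550.1 -25.1] top [562.9 -25.5] scene [534.5 -67.2]
60 lid 325.0 btn 52.0 54.1 [554.1 -25.1] top [561.4 -25.1] scene [542.  -54.1]
65 lid 317.5 btn 50.8 52.9 [556.1 -25.1] top [560.7 -24.9] scene [545.7 -47.6]
70 lid 310.1 btn 49.6 51.7 [558.1 -25.1] top [559.9 -24.7] scene [549.5 -41. ]
75 lid 302.6 btn 48.5 50.4 [560.1 -25.1] top [559.2 -24.5] scene [553.2 -34.5]
80 lid 295.2 btn 47.3 49.2 [562.1 -25.1] top [558.5 -24.3] scene [556.9 -27.9]
85 lid 287.7 btn 46.1 47.9 [564.1 -25.1] top [557.7 -24.1] scene [560.6 -21.4]
```

The surface really is at z ≈ 80, and the square centres on (561,-25). The shut fingertips must therefore end a few mm short of the nominal TCP. I'll go down in small steps, watching the force.

Call:
play_rows --pt "0.001 0 -0.001" --pt "0.001 0 -0.002" --pt "0.001 0 -0.003" --pt "0.001 0 -0.004" --pt "0.001 0 -0.004" --yaw '[0,0,0,0,0]'

```text
clock: 4.47
eef_pos: [561.2, -25.3, 67.7]
eef_rot: [-3.142, 0.0, 0.027]
wrist_force: [-0.0, 0.1, 0.1]
finger_gap: 0.3
finger_force: 0.0
```

Call:
play_rows --pt "0 0 -0.001" --pt "0 0 -0.002" --pt "0 0 -0.003" --pt "0 0 -0.004" --pt "0 0 -0.004" --yaw '[0,0,0,0,0]'

```text
clock: 5.1
eef_pos: [561.2, -25.3, 63.6]
eef_rot: [3.142, 0.0, 0.027]
wrist_force: [-0.4, 0.2, 0.7]
finger_gap: 0.6
finger_force: 0.0
```

Run:
```python
from h import *
from scipy.spatial.transform import Rotation as R
c=eyes.camera('scene')
def proj(c,W,p):
    q=(np.linalg.inv(W)@np.append(p,1))[:3]*[1,-1,-1]
    K=np.array([[c['fx'],0,c['cx']],[0,c['fy'],c['cy']],[0,0,1.]])
    return cv2.projectPoints(q.reshape(1,3),np.zeros(3),np.zeros(3),K,np.array(c['dist_coeffs'],float))[0].ravel()
W=np.array(c['cam_to_world'])
print('tip seen at (263,170) when tcp 71.7')
for z in(72,76,80,84,88,92,100): print(z,proj(c,W,[560,-25.3,z]).round(1),proj(c,W,[567,-18,z]).round(1))
im=c['pixels'][130:200,210:310,::-1]
cv2.imwrite('pics/s3.png',cv2.resize(im,None,fx=7,fy=7,interpolation=cv2.INTER_CUBIC))
s=telemetry.read_state();print(s['eef_pos'],s['wrist_force'])
```

```text
tip seen at (263,170) when tcp 71.7
72 [262.5 176.4] [261.7 178.3]
76 [262.5 175.3] [261.7 177.2]
80 [262.6 174.2] [261.7 176. ]
84 [262.6 173. ] [261.7 174.9]
88 [262.6 171.9] [261.7 173.7]
92 [262.6 170.7] [261.7 172.6]
100 [262.6 168.4] [261.7 170.3]
[561.2268703  -25.31745635  63.71317946] [ 1.10394939 -0.06277825  0.31018097]
```

View pics/s3.png

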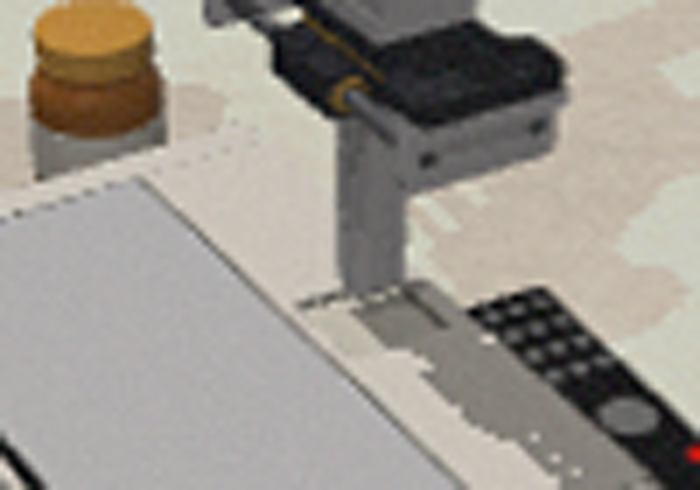

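In the wrist and scene views the visible fingertip ends well above the nominal TCP, and it is still clear of the surface. I'll keep descending gently until I get contact.

Call:
play_rows --pt "0.003 0 -0.001" --pt "0.003 0 -0.002" --pt "0.003 0 -0.003" --pt "0.003 0 -0.004" --pt "0.003 0 -0.005" --pt "0.003 0 -0.005" --yaw '[0,0,0,0,0,0]'

```text
clock: 5.9
eef_pos: [564.2, -25.3, 58.7]
eef_rot: [-3.142, 0.0, 0.027]
wrist_force: [-0.8, 0.5, 0.2]
finger_gap: 0.8
finger_force: 0.0
```

Call:
play_rows --pt "0 0 -0.001" --pt "0 0 -0.002" --pt "0 0 -0.003" --pt "0 0 -0.004" --pt "0 0 -0.005" --pt "0 0 -0.005" --yaw '[0,0,0,0,0,0]'

```text
clock: 6.65
eef_pos: [564.2, -25.3, 53.6]
eef_rot: [-3.142, 0.0, 0.027]
wrist_force: [0.2, 0.4, 0.6]
finger_gap: 0.5
finger_force: 0.0
```

Run:
```python
from h import *
s=telemetry.read_state();print(s['eef_pos'],s['wrist_force'])
a=eyes.camera('wrist')['pixels'][150:300,180:330,::-1];b=eyes.camera('scene')['pixels'][110:210,210:310,::-1]
cv2.imwrite('pics/ab.png',np.hstack([cv2.resize(a,(400,400)),cv2.resize(b,(400,400),interpolation=cv2.INTER_CUBIC)]))
```

```text
[564.17530655 -25.30316628  53.635235  ] [0.22509041 0.41304283 0.6051797 ]
```

View pics/ab.png

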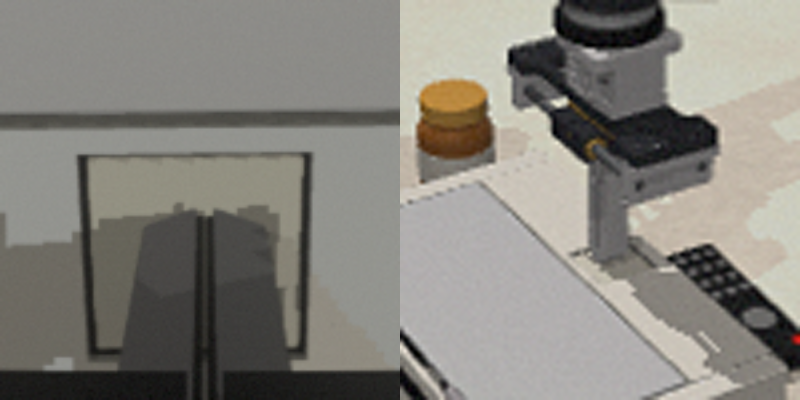

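In the wrist crop the fingertips, at about (205,215), are well inside the square and their shadow almost meets them. In the scene crop the tip, at (610,258), is at the square. Contact should be close, so I'll continue in small steps.

Call:
play_rows --pt "0 0 -0.001" --pt "0 0 -0.002" --pt "0 0 -0.003" --pt "0 0 -0.004" --pt "0 0 -0.004" --yaw '[0,0,0,0,0]'

```text
clock: 7.38
eef_pos: [564.2, -25.3, 49.8]
eef_rot: [-3.142, 0.0, 0.027]
wrist_force: [-0.2, -0.1, 2.9]
finger_gap: 0.5
finger_force: 0.8
```

That's contact: 2.9 N with give, so it's the sprung button. I'll press on.

Call:
play_rows --pt "0 0 -0.001" --pt "0 0 -0.002" --pt "0 0 -0.003" --pt "0 0 -0.004" --pt "0 0 -0.004" --pt "0 0 -0.004" --yaw '[0,0,0,0,0,0]'

```text
clock: 8.12
eef_pos: [564.3, -25.3, 45.9]
eef_rot: [-3.142, -0.0, 0.027]
wrist_force: [-0.6, 0.6, 3.4]
finger_gap: 0.4
finger_force: 1.8
```

Call:
play_rows --pt "0 0 -0.001" --pt "0 0 -0.001" --pt "0 0 -0.001" --pt "0 0 -0.001" --yaw '[0,0,0,0]'

```text
clock: 8.62
eef_pos: [564.3, -25.3, 44.8]
eef_rot: [-3.142, -0.0, 0.027]
wrist_force: [-0.6, 0.2, 4.2]
finger_gap: 0.5
finger_force: 2.1
```

Call:
play_rows --pt "0 0 0.01" --pt "-0.01 0 0.03" --pt "-0.04 0 0.06" --pt "-0.08 0 0.09" --pt "-0.12 0 0.12" --pt "-0.15 0 0.13" --pt "-0.16 0 0.14" --pt "-0.16 0 0.14" --pt "-0.16 0 0.14" --pt "-0.16 0 0.14" --pt "-0.16 0 0.14" --pt "-0.16 0 0.14" --yaw '[0,0,0,0,0,0,0,0,0,0,0,0]'

```text
clock: 10.12
eef_pos: [404.3, -25.3, 184.5]
eef_rot: [-3.141, 0.0, 0.027]
wrist_force: [-0.1, 0.6, 0.2]
finger_gap: 0.2
finger_force: 0.0
```

Run:
```python
from h import *
s=telemetry.read_state();print(s['clock'],s['eef_pos'],s['wrist_force'])
cv2.imwrite('pics/end.png',cv2.resize(eyes.camera('scene')['pixels'][:,:,::-1],(800,600)))
```

```text
10.125 [404.30514682 -25.28144846 184.53492414] [-0.076213    0.59641833  0.19279448]
```

View pics/end.png

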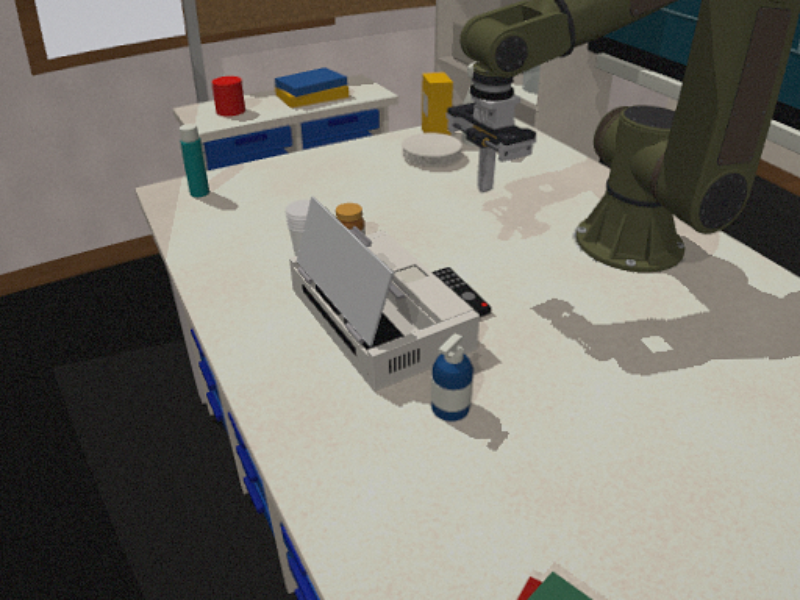

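The lid stands open, with its top edge running from (312,200) to (388,268). The jar, cups, soap and remote haven't moved and the hand is clear. I'll let it settle for a moment, then hand in.

Call:
play_rows --pt "0 0 0" --pt "0 0 0" --pt "0 0 0" --pt "0 0 0" --pt "0 0 0" --pt "0 0 0" --yaw '[0,0,0,0,0,0]'

```text
clock: 10.92
eef_pos: [404.2, -25.3, 184.8]
eef_rot: [-3.142, -0.0, 0.027]
wrist_force: [-0.6, -0.3, -0.2]
finger_gap: 0.3
finger_force: 0.0
```

```bash
python3 -c "
from cell import manip
print(manip.sign_off())"
```

```text
the job is handed in; nothing more can be done
None
```

I spotted the button by camera at mid-rail (offset 0), confirmed it by touch and pressed it in; the lid sprang open, the hand is clear, nothing around the box visibly moved, and the job is handed in at about 11 s (no verdict was returned).

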